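Tighten a mould clamp crosswise with a T-key

ROBOT

A 6-joint arm with a two-finger parallel gripper is mounted at the origin on the work surface. World frame = base frame: x ahead of the robot, y to its left, z up, the work surface at z = 0. Lengths are in m, angles in degrees, forces in N, time in s.
With the tool pointing down it reaches from about 0.35 to 0.875 m from the base axis. Payload 4.2 kg.
Tool frame: the origin (TCP) lies on the centre line of the jaws, within the pads' length; the fingertips stand 19 mm ahead of it and the grasp point (between the pads) is the TCP; z points along the fingers, y is the line along which they close (so a half turn about z gives the same grasp; the last joint's range is limited). The gripper opens to 87 mm and grips with 3 to 60 N. Pads are 19 mm wide; open, the fingers measure 117 mm over their backs; the gripper's body (75 mm by 190 mm) begins 51 mm behind the grasp point.
Start: joints at [-51.016, 22.042, 0.453, 0, -68.411, -14.817], TCP at [0.256, -0.57, 0.242] pointing down, gripper open.
Joint ranges: [-179.83, 179.83], [-69.29, 118.12], [-61.27, 80.66], [-181.25, 117.63], [-171.15, -9.14], [-177.46, 177.46]. Speed limits (degrees/s): [159.86, 159.86, 180, 180, 180, 180].

INTERFACE

Orientations are given as a 3x3 rotation matrix whose columns are the frame's x, y, z axes.
In Python, from station import sense, capture, finish_job, search_frame, masks_of gives the robot as it stands.
- The arm moves only by the tool drive_tool, never from a script. Its argument "rows" is a list of rows, each a list of 7 numbers: the opening in per cent of the stroke, from 0 (shut) to 100 (fully open), then the shift along the world's x, y, z in mm, then the turn, a rotation vector about the world's x, y, z in rad. In form: [[fingers, dx, dy, dz, wx, wy, wz], ...]. A call has 1 to 5 rows; each row shifts and turns the commanded pose from where the row before left it; what a row does not reach is not made up. A row lasts 1/12 s, in which the tool goes at most 41.7 mm and 7.16 degrees, less where a joint would pass 70% of its speed; a pose out of reach is approached as far as the arm can. A call is refused whole if a number of a shift passes 41.7 or a number of a turn 0.125, either way. A call with a gripper value outside its range is refused whole. The fingers move at their own pace and stop on an object; the grip force is fixed at half the most. Time passes only in rows, so rows that do not move let the fingers close. It gives the time, the measured TCP pose, the force, the opening and the grip force at its end, in the units of the state.
- sense(): the state, without advancing time (a new reading comes with each control period).
- capture(name): name is "side" or "top"; returns a dict with "frame" (480x640x3 uint8, red, green, blue), "z_map" (480x640 float32, m along the optical axis (not along the pixel's ray), 0 where there is no reading), "fx", "fy", "cx", "cy" (pixels), "distortion" ([k1, k2, p1, p2, k3] as OpenCV has them; the pictures are not rectified), "R" (3x3) and "t" (3): a world point X has camera coordinates R X + t. Camera axes: x right, y down, z forward; pixel columns grow to the right and rows downward; lengths in m; the calibration is good to about 2 mm. A picture is of the moment at which its call begins.
- finish_job(): hands the job in; it is judged then, once.
Trained networks look in a picture, given as the dict that the camera call returned (one of the last four; its "shot" number tells which), for a name from the list of things; names that differ only in an ending like _2 or _b are one class to them, and where a whole thing is asked for, a point or a joint stands for the part that bears it (a point fixed in the world has none). Each returns a list of dicts, best first, with "p" (0 to 1); they miss things now and then, are a little off and sometimes report something else, mostly with a low value. They report only what shows in the picture. A call takes as long as a camera call. They do not tell look-alikes from the thing itself.
- search_frame(label, picture): "xy" ([column, row] in pixels, amid what is visible of it).
- masks_of(label, picture): "region" (480x640 bool, what is visible of it) and "xy" ([column, row] in pixels, amid what is visible of it).
The state is a dict: "time_s": time; "joints": joint angles; "joint_velocities": joint speeds; "effort": joint torques, N m; "tcp_pos": TCP position; "ee_rot": TCP orientation; "wrist_force": force on the tool from outside, world axes, zero at the start; "moment": the same for the moment, N m; "gripper_width": opening from 0.0 (shut) to 1.0 (fully open); "gripper_force": force on a finger pad.
Only numpy, scipy, OpenCV 4.12 (cv2) and the standard library are available. Lean on these libraries where they do the work, as an engineer would, in place of code of your own. Each camera call takes 0.05 s, during which the arm holds its last target. There are 200 camera calls.

TASK

Finish clamping the plaster mould shut evenly with the slotted T-key from the round bat, turning the wing nuts clockwise and only with the key: one diagonal pair is already about halfway to its stop, the other pair is still slack. First turn each slack nut to about halfway too; then, in a second pass in cross order (a nut, the one diagonally opposite, then the other two), turn all four fully home against their stops. Finally stand the key upright on the bat again, well within its edge, and let go; leave everything else on the bench where it is.

Things in the scene. Friction and masses are not known exactly. Their poses are not given: they have to be found in the camera images.
- clamp: Mould clamp, fixed to the bench: 200 mm square plywood base, white plaster mould block (100 mm square) and a 180 mm square plywood press board on top, its upper face 94 mm above the origin. Origin: centre of the underside, at bench height. Four wing nuts stand on the press board at x, y = +-65 mm in this frame.
- bat: Round plywood bat (flat disc, 150 mm in diameter, 12 mm thick), fixed to the bench; the T-key starts standing on it. Origin: centre of its underside. A banding wheel stands on the other side of the clamp; which is left and which is right varies.
- key_grip (a point): Centre of the crossbar of the steel T-key (the wrench, 0.3 to 0.5 kg), which stands upright. Crossbar 90 mm long (x), 16 mm thick (y), 28 mm tall (z, up); this point is 112 mm above the soles. Shaft below it 13 mm thick. Pinch the bar at its middle across its 16 mm, firmly (about 80 N or more if the gripper can): turning a nut takes about 0.2 N m.
- key_foot (a point): Point on the key's axis between the soles of its forked foot, 112 mm below key_grip, same axes. Foot 50 mm (x) by 38 mm (y) by 44 mm tall: two prongs, between them a slot 14 mm wide and 30 mm deep, open below and at both ends, running along x, parallel to the crossbar.
- wing1: Wing nut 1, at the +x +y corner of the clamp frame, diagonally opposite wing3. Dark steel: a straight upright blade 60 mm long (x), 8 mm thick (y), its top 32 mm above the origin, on a round hub 30 mm wide, 12 mm tall. Origin: on its axis at the hub's underside, 97 mm above the bench. Lower the key's slot over the blade; soles 15 to 17 mm above this origin engage it and clear the hub.
- nut1 (a joint): Turn of wing nut 1 in rad, growing as it is tightened (clockwise from above): 0 to 0.3 (slack) at the start, 1.9 at the hard stop, about 1.0 is halfway. At the stop the blade is parallel to the clamp's x axis; at value q it is turned 1.9 - q counter-clockwise from that. It turns in place, stiffly, and stays where left; slot play about 0.1 rad each way.
- wing2: Wing nut 2, at the +x -y corner of the clamp frame, diagonally opposite wing4. Size, shape and origin as wing1.
- nut2 (a joint): Turn of wing nut 2 in rad, growing as it is tightened (clockwise from above): 0.85 to 1.15 (halfway) at the start, 1.9 at the hard stop, about 1.0 is halfway.
- wing3: Wing nut 3, at the -x -y corner of the clamp frame, diagonally opposite wing1. Size, shape and origin as wing1.
- nut3 (a joint): Turn of wing nut 3 in rad, growing as it is tightened (clockwise from above): 0 to 0.3 (slack) at the start, 1.9 at the hard stop, about 1.0 is halfway.
- wing4: Wing nut 4, at the -x +y corner of the clamp frame, diagonally opposite wing2. Size, shape and origin as wing1.
- nut4 (a joint): Turn of wing nut 4 in rad, growing as it is tightened (clockwise from above): 0.85 to 1.15 (halfway) at the start, 1.9 at the hard stop, about 1.0 is halfway.
- bowl: Small terracotta bowl, 100 mm wide, 45 mm tall, on the banding wheel (a metal turntable, 150 mm wide, 48 mm tall); a bystander. Origin: centre of its underside.
- rib: Flat wooden rib, 78 x 38 x 6 mm, lying in the middle of the press board between the nuts; a bystander. Origin: centre of its underside.
- jar_tall: White plastic jar, 64 mm wide, 110 mm tall; a bystander. Origin: centre of its underside.
- jar_low: Amber glass jar, 76 mm wide, 70 mm tall; a bystander. Origin: centre of its underside.
- cup: White ceramic cup, 76 mm wide, 90 mm tall; a bystander. Origin: centre of its underside.
- brush: Brush lying on the bench at the right; a bystander. Origin: centre of its underside.
Not all that is in view belongs to the job. Leave any blue or green look-alike of the part that bears key_grip alone.

How it is judged:
By the outcome, as a careful person would: the job done as asked, in the order asked, and still so for the second after the job is handed in, with the robot touching nothing.
It also fails if it takes over 72 s, if anything falls off the work surface, if the arm or the gripper's body presses on something with over 40 N, if the wrist force passes 120 N, or if a joint passes its speed limit or range.

## Working session

There is one attempt and no reset: what is moved stays moved. The work goes in short steps, Python scripts to look and compute and a tool call to move; the robot and the scene stay as the last step left them, time stands still between calls to the robot, and variables do not carry over. Pictures are saved under pics/ and viewed, at most 10 in all, crops included, and the job is handed in when it is done.

Besides the shell and the picture viewer there is one more tool, called after "Emit:" as name([rows], argument=value, ...), one row to a line, values as JSON. drive_tool: Moves the arm, as the interface text tells. Its arguments: {"type":"object","properties":{"rows":{"type":"array"}},"required":["rows"]}

```bash
mkdir -p pics; python3 - <<'E'
from station import *
import cv2,pickle
for n in("top","side"):
    c=capture(n); cv2.imwrite(f"pics/{n}0.png",c["frame"][:,:,::-1]); pickle.dump(c,open(f"{n}0.pkl","wb"))
    print(n,c["R"],c["t"],c["fx"],c["cx"],c["cy"],c["distortion"])
    for l in("key_grip","key_foot","wing1","clamp","bat","rib"):
        print(l,[(r["xy"],round(r["p"],2)) for r in search_frame(l,c)][:6])
s=sense();print(s["time_s"],s["ee_rot"],s["gripper_width"])
E
```

```text
top [[-0.02131109 -0.99970108  0.01198297]
 [-0.99373098  0.01986508 -0.11001868]
 [ 0.10974775 -0.01425247 -0.99385728]] [0.00149471 0.57889719 1.28550338] 469.44543234902426 326.9606116394317 238.30796653028676 [-0.10415578  0.          0.          0.          0.        ]
key_grip [([225.6, 270.0], 0.85), ([174.6, 228.4], 0.73), ([163.7, 270.1], 0.69)]
key_foot [([159.0, 272.1], 0.82), ([176.7, 226.4], 0.76), ([226.7, 272.4], 0.65), ([436.2, 194.9], 0.64)]
wing1 [([335.5, 290.3], 0.64), ([289.1, 266.0], 0.55), ([352.8, 243.6], 0.44)]
clamp [([326.4, 261.8], 0.93), ([353.3, 242.8], 0.25)]
bat [([217.7, 283.3], 0.86)]
rib [([319.8, 256.8], 0.79)]
side [[-0.88598356 -0.46350023  0.01416541]
 [-0.35358468  0.65548476 -0.66732121]
 [ 0.30001833 -0.5962443  -0.74463531]] [0.51551698 0.26097959 1.00903594] 494.7260738364866 327.35349935397215 236.18786030381833 [0.02391994 0.         0.         0.         0.        ]
key_grip [([208.1, 383.2], 0.97), ([347.9, 153.4], 0.73), ([244.4, 432.3], 0.58), ([299.5, 344.2], 0.55)]
key_foot [([300.3, 344.4], 0.68), ([245.6, 433.8], 0.64), ([205.9, 383.3], 0.62)]
wing1 [([346.2, 267.6], 0.75), ([396.1, 242.6], 0.67), ([350.6, 206.8], 0.56), ([308.6, 232.9], 0.52), ([208.0, 311.5], 0.31)]
clamp [([348.2, 260.7], 0.77)]
bat [([308.5, 382.5], 0.63), ([310.1, 232.5], 0.3)]
rib [([348.5, 242.6], 0.9), ([409.3, 154.4], 0.72)]
0.7 [[-9.12369936e-01 -4.09366704e-01  4.32130871e-05]
 [-4.09366705e-01  9.12369935e-01 -4.11675513e-05]
 [-2.25736967e-05 -5.52500352e-05 -9.99999998e-01]] 1.0025068661617194
```

View pics/top0.png

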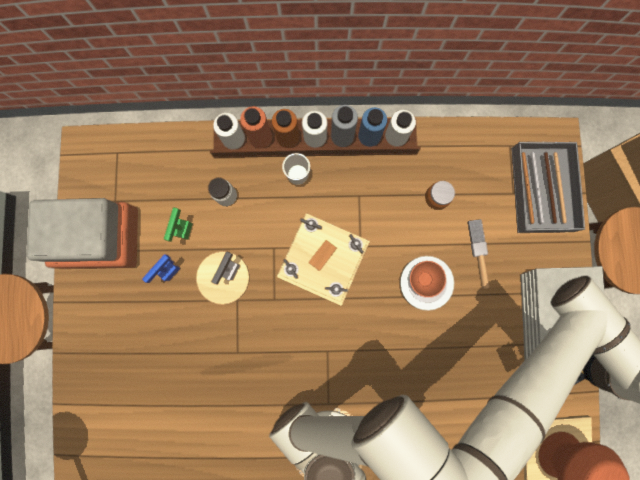

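View pics/side0.png

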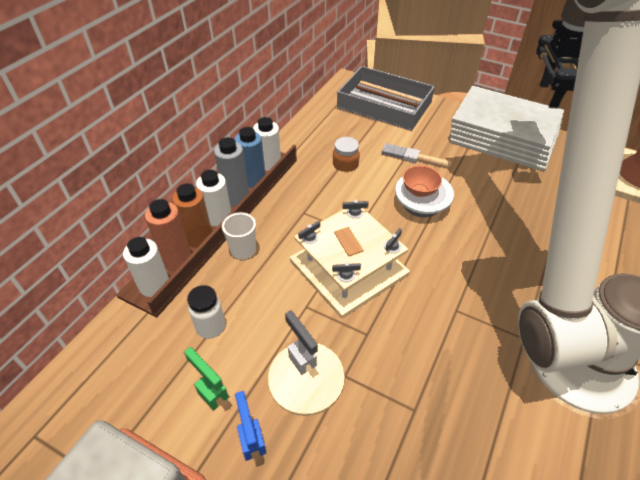

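The top view shows the clamp at (322,258), with wing nuts at (311,225), (356,243), (336,290) and (291,269). Three T-keys are in view:
- dark steel key at (226,270), on the round bat
- blue key at (161,268)
- green key at (178,228)

Only the steel one stands on the bat and isn't blue or green, so it is the key. I'll measure it and confirm in a crop.

```bash
cat > h.py <<'E'
import numpy as np,cv2
def cloud(c):
    z=c["z_map"]; v,u=np.nonzero(z>0)
    K=np.array([[c["fx"],0,c["cx"]],[0,c["fy"],c["cy"]],[0,0,1.]])
    n=cv2.undistortPoints(np.stack([u,v],1).astype(float)[:,None],K,np.array(c["distortion"]))[:,0]
    Z=z[v,u].astype(float)
    P=np.c_[n*Z[:,None],Z]
    return (P-np.array(c["t"]))@np.array(c["R"]),u,v
def near(P,x,y,r,z0,z1):
    return (np.hypot(P[:,0]-x,P[:,1]-y)<r)&(P[:,2]>z0)&(P[:,2]<z1)
def rect(P):
    (cx,cy),(w,h),a=cv2.minAreaRect((P[:,:2]*1000).astype(np.float32))
    if w<h: a+=90;w,h=h,w
    a=(a+90)%180-90
    return round(cx,1),round(cy,1),round(w,1),round(h,1),round(a,1)
def pca(P):
    m=P[:,:2].mean(0);_,_,V=np.linalg.svd(P[:,:2]-m)
    return np.degrees(np.arctan2(V[0,1],V[0,0]))
E
python3 - <<'E'
import pickle;from h import *
for n in("top","side"):
    c=pickle.load(open(n+"0.pkl","rb"));P,u,v=cloud(c)
    print(n)
    I=(c["z_map"]>0);idx=-np.ones((480,640),int);idx[v,u]=np.arange(len(u))
    pts={"top":dict(key=(225,268),bat=(217,283),w_a=(311,225),w_b=(356,243),w_c=(336,290),w_d=(291,269),clamp=(340,262)),
     "side":dict(key=(301,332),bat=(308,385),w_a=(309,231),w_b=(355,209),w_c=(395,240),w_d=(347,269),clamp=(330,235))}[n]
    for k,(a,b) in pts.items(): print(k,P[idx[b,a]].round(3))
    k=P[idx[pts["key"][1],pts["key"][0]]]
    Q=P[near(P,k[0],k[1],.08,.1,.17)];print("bar",len(Q),rect(Q),pca(Q),np.percentile(Q[:,2],[2,50,98]).round(3))
    b=P[idx[pts["bat"][1],pts["bat"][0]]]
    Q=P[near(P,b[0],b[1],.12,.006,.018)];print("bat",rect(Q))
    for w in("w_a","w_b","w_c","w_d"):
        p=P[idx[pts[w][1],pts[w][0]]]
        Q=P[near(P,p[0],p[1],.045,.113,.15)];print(w,len(Q),rect(Q),pca(Q),np.percentile(Q[:,2],[50,98]).round(3))
    p=P[idx[pts["clamp"][1],pts["clamp"][0]]]
    Q=P[near(P,p[0],p[1],.2,.089,.1)];print("board",rect(Q),np.median(Q[:,2]))
    if n=="side":
        im=c["frame"][270:470,180:380,::-1];cv2.imwrite("pics/crop.png",cv2.resize(im,(600,600),interpolation=2))
E
```

```text
top
key [0.496 0.258 0.123]
bat [0.458 0.278 0.123]
w_a [0.605 0.032 0.124]
w_b [ 0.554 -0.084  0.13 ]
w_c [ 0.434 -0.029  0.129]
w_d [0.49  0.085 0.133]
clamp [ 0.508 -0.043  0.096]
bar 267 (497.3, 265.3, 87.2, 17.2, -27.6) 152.247303695885 [0.115 0.136 0.141]
bat (456.0, 289.9, 221.4, 165.3, 21.0)
w_a 82 (608.6, 34.5, 56.8, 14.0, 75.2) 68.10830015045323 [0.127 0.133]
w_b 80 (554.3, -83.2, 58.7, 8.5, 33.6) -146.80298587130602 [0.127 0.133]
w_c 70 (436.3, -28.3, 59.5, 7.7, 82.5) -97.60956750325481 [0.128 0.134]
w_d 58 (491.8, 87.1, 57.0, 7.6, 32.8) -148.29364287529938 [0.127 0.134]
board (489.6, -67.5, 335.9, 180.1, 64.7) 0.09337692947185247
side
key [0.494 0.274 0.14 ]
bat [0.465 0.304 0.013]
w_a [0.609 0.038 0.122]
w_b [ 0.554 -0.081  0.112]
w_c [ 0.434 -0.03   0.12 ]
w_d [0.491 0.091 0.119]
clamp [0.575 0.004 0.094]
bar 573 (498.1, 267.8, 89.4, 17.0, -27.0) 153.12153089246297 [0.114 0.138 0.141]
bat (473.8, 299.8, 226.6, 178.9, 40.2)
w_a 188 (609.5, 35.1, 59.2, 14.0, 62.8) 67.53024361789437 [0.126 0.134]
w_b 194 (554.4, -82.7, 58.2, 13.6, 29.9) -146.7305523715504 [0.125 0.134]
w_c 137 (437.7, -27.0, 59.3, 8.8, 81.1) 81.33871691794691 [0.128 0.135]
w_d 228 (492.1, 92.4, 58.1, 15.6, 29.5) -147.456976824659 [0.126 0.134]
board (588.4, 1.8, 355.6, 219.9, -4.9) 0.09546013500873654
```

View pics/crop.png

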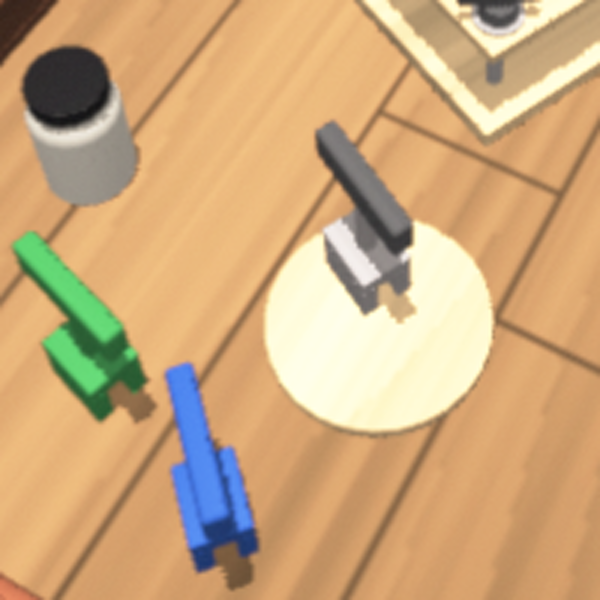

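The crop confirms it: the dark steel key stands on the bat, with its bar running about (330,130) to (400,240) in the crop. The blue and green ones stand off the bat. Clamp centre is about (523,3.4) mm with x axis at -25°. Nuts a and c are slack; b and d are halfway. Moving over the key.

Emit:
drive_tool([
  [60,9.7,33.4,0,0,0,-0.036],
  [60,9.7,33.4,0,0,0,-0.036],
  [60,9.7,33.4,0,0,0,-0.036],
  [60,9.7,33.4,0,0,0,-0.036],
  [60,9.7,33.4,0,0,0,-0.036],
])

```text
time_s: 1.12
tcp_pos: [0.3045, -0.4018, 0.2416]
ee_rot: [[-0.971, -0.237, 0.0], [-0.237, 0.971, -0.0], [-0.0, -0.0, -1.0]]
wrist_force: [1.6, 0.1, 0.2]
gripper_width: 0.703
gripper_force: 0.0
```

Emit:
drive_tool([
  [60,9.7,33.4,0,0,0,-0.036],
  [60,9.7,33.4,0,0,0,-0.036],
  [60,9.7,33.4,0,0,0,-0.036],
  [60,9.7,33.4,0,0,0,-0.036],
  [60,9.7,33.4,0,0,0,-0.036],
])

```text
time_s: 1.53
tcp_pos: [0.353, -0.2347, 0.2419]
ee_rot: [[-0.998, -0.06, 0.001], [-0.06, 0.998, -0.0], [-0.001, -0.0, -1.0]]
wrist_force: [0.3, 0.6, -0.3]
gripper_width: 0.603
gripper_force: 0.0
```

Emit:
drive_tool([
  [60,9.7,33.4,0,0,0,-0.036],
  [60,9.7,33.4,0,0,0,-0.036],
  [60,9.7,33.4,0,0,0,-0.036],
  [60,9.7,33.4,0,0,0,-0.036],
  [60,9.7,33.4,0,0,0,-0.036],
])

```text
time_s: 1.95
tcp_pos: [0.4015, -0.0675, 0.242]
ee_rot: [[-0.993, 0.119, 0.001], [0.119, 0.993, 0.0], [-0.001, 0.0, -1.0]]
wrist_force: [-0.4, -0.7, 0.0]
gripper_width: 0.6
gripper_force: 0.0
```

Emit:
drive_tool([
  [60,9.7,33.4,0,0,0,-0.036],
  [60,9.7,33.4,0,0,0,-0.036],
  [60,9.7,33.4,0,0,0,-0.036],
  [60,9.7,33.4,0,0,0,-0.036],
  [60,9.7,33.4,0,0,0,-0.036],
])

```text
time_s: 2.37
tcp_pos: [0.45, 0.0997, 0.242]
ee_rot: [[-0.956, 0.295, 0.001], [0.295, 0.956, 0.001], [-0.001, 0.001, -1.0]]
wrist_force: [1.1, 0.1, -0.7]
gripper_width: 0.6
gripper_force: 0.0
```

Emit:
drive_tool([
  [60,9.7,33.4,0,0,0,-0.036],
  [60,9.7,33.4,0,0,0,-0.036],
  [60,9.7,33.4,0,0,0,-0.036],
  [60,9.7,33.4,0,0,0,-0.036],
  [60,9.7,33.4,0,0,0,-0.036],
])

```text
time_s: 2.78
tcp_pos: [0.4986, 0.2666, 0.2418]
ee_rot: [[-0.887, 0.461, 0.0], [0.461, 0.887, 0.0], [-0.0, 0.0, -1.0]]
wrist_force: [0.5, -0.2, -0.3]
gripper_width: 0.6
gripper_force: 0.0
```

Emit:
drive_tool([
  [60,-0.9,0,-30,0,0,0],
  [60,0,0,-30,0,0,0],
  [60,0,0,-30,0,0,0],
  [60,0,0,-20,0,0,0],
  [60,0,0,-8,0,0,0],
])

```text
time_s: 3.2
tcp_pos: [0.4958, 0.2636, 0.1202]
ee_rot: [[-0.888, 0.461, -0.005], [0.461, 0.888, -0.004], [0.003, -0.006, -1.0]]
wrist_force: [0.3, 0.4, -0.1]
gripper_width: 0.603
gripper_force: 0.0
```

Emit:
drive_tool([
  [0,0,0,0,0,0,0],
  [0,0,0,0,0,0,0],
  [0,0,0,0,0,0,0],
  [0,0,0,0,0,0,0],
  [0,0,0,0,0,0,0],
])

```text
time_s: 3.62
tcp_pos: [0.4981, 0.2653, 0.1251]
ee_rot: [[-0.888, 0.46, 0.002], [0.46, 0.888, 0.002], [-0.001, 0.003, -1.0]]
wrist_force: [-0.8, -0.7, -0.0]
gripper_width: 0.305
gripper_force: 0.0
```

Emit:
drive_tool([
  [0,0,0,0,0,0,0],
  [0,0,0,0,0,0,0],
  [0,0,0,0,0,0,0],
  [0,0,0,0,0,0,0],
  [0,0,0,0,0,0,0],
])

```text
time_s: 4.03
tcp_pos: [0.4981, 0.2653, 0.1244]
ee_rot: [[-0.888, 0.46, 0.002], [0.46, 0.888, 0.001], [-0.001, 0.002, -1.0]]
wrist_force: [-0.1, 0.8, 4.6]
gripper_width: 0.178
gripper_force: 29.8
```

Emit:
drive_tool([
  [0,0,0,20,0,0,0],
  [0,0,0,35,0,0,0],
  [0,0,0,35,0,0,0],
  [0,0,0,35,0,0,0],
  [0,0,0,15,0,0,0],
])

```text
time_s: 4.45
tcp_pos: [0.4982, 0.2651, 0.2672]
ee_rot: [[-0.888, 0.46, 0.004], [0.46, 0.888, 0.003], [-0.002, 0.004, -1.0]]
wrist_force: [0.2, 1.3, -2.7]
gripper_width: 0.182
gripper_force: 29.8
```

Emit:
drive_tool([
  [0,7.4,-15.4,0,0,0,0.111],
  [0,7.4,-15.4,0,0,0,0.111],
  [0,7.4,-15.4,0,0,0,0.111],
  [0,7.4,-15.4,0,0,0,0.111],
  [0,7.4,-15.4,0,0,0,0.111],
])

```text
time_s: 4.87
tcp_pos: [0.5333, 0.1866, 0.2614]
ee_rot: [[-0.997, -0.082, -0.005], [-0.082, 0.997, -0.002], [0.005, -0.001, -1.0]]
wrist_force: [-0.5, 1.0, -3.2]
gripper_width: 0.181
gripper_force: 29.8
```

Emit:
drive_tool([
  [0,7.4,-15.4,0,0,0,0.111],
  [0,7.4,-15.4,0,0,0,0.111],
  [0,7.4,-15.4,0,0,0,0.111],
  [0,7.4,-15.4,0,0,0,0.111],
  [0,7.4,-15.4,0,0,0,0.111],
])

```text
time_s: 5.28
tcp_pos: [0.5703, 0.1097, 0.2613]
ee_rot: [[-0.804, -0.595, -0.005], [-0.595, 0.804, -0.001], [0.005, 0.002, -1.0]]
wrist_force: [-0.8, -0.9, -4.8]
gripper_width: 0.184
gripper_force: 29.8
```

Emit:
drive_tool([
  [0,7.4,-15.4,0,0,0,0.111],
  [0,7.4,-15.4,0,0,0,0.111],
  [0,7.4,-15.4,0,0,0,0.111],
  [0,7.4,-15.4,0,0,0,0.111],
  [0,7.4,-15.4,0,0,0,0.111],
])

```text
time_s: 5.7
tcp_pos: [0.6073, 0.0329, 0.2611]
ee_rot: [[-0.37, -0.929, -0.005], [-0.929, 0.37, -0.0], [0.002, 0.005, -1.0]]
wrist_force: [-0.0, -0.2, -4.3]
gripper_width: 0.179
gripper_force: 29.8
```

Emit:
drive_tool([
  [0,0,0,0,0,0,0],
  [0,0,0,0,0,0,0],
])

```text
time_s: 5.87
tcp_pos: [0.6074, 0.033, 0.2612]
ee_rot: [[-0.378, -0.926, -0.005], [-0.926, 0.378, -0.0], [0.002, 0.005, -1.0]]
wrist_force: [0.0, 0.3, -4.9]
gripper_width: 0.178
gripper_force: 29.9
```

```bash
cat >> h.py <<'E'
def look(name,rois):
    """rois: label->(x,y,r,z0,z1) m"""
    from station import capture
    c=capture(name);P,u,v=cloud(c)
    for l,r in rois.items():
        Q=P[near(P,*r)]
        if len(Q)>5: print(name,l,len(Q),rect(Q),round(pca(Q),1),np.percentile(Q[:,2],[2,50,98]).round(3))
        else: print(name,l,len(Q))
    return c,P
E
python3 - <<'E'
from h import *;from station import *
s=sense();print(s["joints"],s["tcp_pos"],np.degrees(np.arctan2(s["ee_rot"][1][1],s["ee_rot"][0][1])),s["wrist_force"],s["moment"])
for n in("side","top"):
    c,P=look(n,dict(foot=(.609,.035,.06,.152,.185),bat=(.465,.29,.12,.008,.017),bench=(.45,.42,.05,-.02,.02)))
    cv2.imwrite(f"pics/{n}1.png",c["frame"][:,:,::-1])
    r=masks_of("bat",c)
    for q in r[:2]:print(q["p"],q["xy"],q["region"].sum())
    if r:
        m=r[0]["region"]
        z=c["z_map"];v,u=np.nonzero(z>0);Q=P[m[v,u]];Q=Q[(Q[:,2]>.004)&(Q[:,2]<.02)]
        (x,y),rr=cv2.minEnclosingCircle((Q[:,:2]*1000).astype(np.float32));print(x,y,rr,rect(Q))
E
```

```text
[ 1.83014963e+01  1.98412739e+01  1.40643907e-02 -8.36045707e-02
 -7.04462191e+01 -4.04657282e+01] [0.60744031 0.03301201 0.26121965] 157.80733234871892 [ 0.03264927  0.31074644 -4.94851166] [0.08481331 0.07825931 0.08026524]
side foot 294 (598.1, 46.8, 59.4, 33.5, 30.7) -142.7 [0.153 0.168 0.184]
side bat 4241 (477.3, 289.4, 148.4, 148.0, -73.0) 133.6 [0.01  0.013 0.016]
side bench 2403 (447.9, 419.3, 99.5, 95.3, -71.3) 110.0 [-0.002  0.001  0.005]
0.87 [307.7, 382.1] 4395
477.8743591308594 289.3277282714844 75.24879455566406 (477.2, 290.0, 148.1, 148.0, -83.4)
top foot 0
top bat 241 (465.4, 347.2, 113.3, 29.5, 11.1) -167.5 [0.008 0.011 0.016]
top bench 888 (446.6, 417.6, 99.0, 90.5, -56.8) -47.7 [-0.007 -0.001  0.007]
0.79 [202.5, 281.5] 287
0.22 [325.2, 223.9] 31
466.45263671875 337.9266357421875 52.55636978149414 (464.8, 347.3, 105.0, 29.1, 10.0)
```

View pics/side1.png

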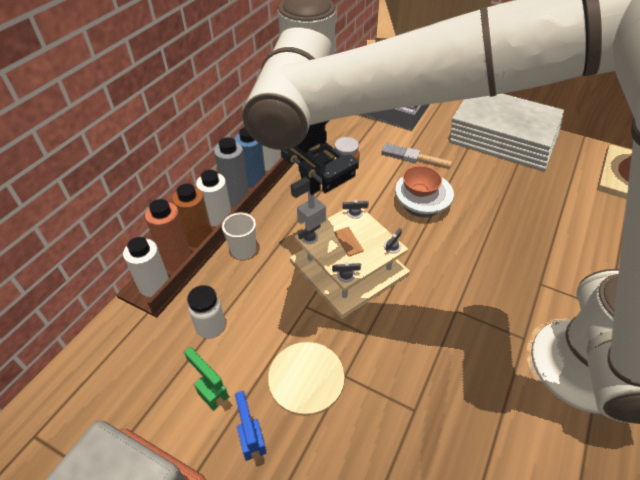

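The image shows the key held upright at (312,210) just above nut a, with the bat clear; its centre is at (477.5,289.3) mm. Lowering onto nut a.

Emit:
drive_tool([
  [0,1.9,1.8,0,0,0,0],
  [0,0,0,-6,0,0,0],
  [0,0,0,-6,0,0,0],
  [0,0,0,-4,0,0,0],
  [0,0,0,0,0,0,0],
])

```text
time_s: 6.48
tcp_pos: [0.6094, 0.0357, 0.2457]
ee_rot: [[-0.375, -0.927, -0.003], [-0.927, 0.375, -0.0], [0.002, 0.003, -1.0]]
wrist_force: [-1.2, -0.1, -4.2]
gripper_width: 0.179
gripper_force: 29.9
```

Emit:
drive_tool([
  [0,0,0,-4,0,0,0],
  [0,0,0,-4,0,0,0],
  [0,0,0,0,0,0,0],
])

```text
time_s: 6.73
tcp_pos: [0.6102, 0.0356, 0.2385]
ee_rot: [[-0.375, -0.927, -0.001], [-0.927, 0.375, -0.0], [0.0, 0.001, -1.0]]
wrist_force: [0.6, 0.1, -3.8]
gripper_width: 0.182
gripper_force: 29.9
```

Emit:
drive_tool([
  [0,-0.7,-0.6,-4,0,0,0],
  [0,0,0,-4,0,0,0],
  [0,0,0,-4,0,0,0],
  [0,0,0,-1,0,0,0],
  [0,0,0,0,0,0,0],
])

```text
time_s: 7.15
tcp_pos: [0.6097, 0.0349, 0.2261]
ee_rot: [[-0.375, -0.927, -0.0], [-0.927, 0.375, -0.0], [0.0, 0.0, -1.0]]
wrist_force: [0.5, 0.0, -4.4]
gripper_width: 0.184
gripper_force: 29.9
```

```bash
cat > st.py <<'E'
from station import sense
import numpy as np
s=sense();R=np.array(s["ee_rot"]);print("t",round(s["time_s"],2),"p",(np.array(s["tcp_pos"])*1000).round(1),"key",np.degrees(np.arctan2(R[1,1],R[0,1])).round(1)-90,"F",np.round(s["wrist_force"],1),"M",np.round(s["moment"],2),"j6",round(s["joints"][5]))
E
python3 st.py
```

```text
t 7.15 p [609.7  34.9 226.1] key 68.0 F [ 0.5  0.  -4.4] M [-0.1  -0.23  0.  ] j6 -40
```

Emit:
drive_tool([
  [0,0,0,0,0,0,-0.08],
  [0,0,0,0,0,0,-0.08],
  [0,0,0,0,0,0,-0.08],
  [0,0,0,0,0,0,-0.08],
  [0,0,0,0,0,0,-0.08],
])

```text
time_s: 7.57
tcp_pos: [0.611, 0.0348, 0.2267]
ee_rot: [[-0.708, -0.706, 0.003], [-0.706, 0.708, -0.0], [-0.002, -0.003, -1.0]]
wrist_force: [3.0, -1.3, -5.0]
gripper_width: 0.183
gripper_force: 30.1
```

Emit:
drive_tool([
  [0,0,0,0,0,0,-0.08],
  [0,0,0,0,0,0,-0.08],
  [0,0,0,0,0,0,-0.08],
  [0,0,0,0,0,0,-0.08],
  [0,0,0,0,0,0,-0.08],
])

```text
time_s: 7.98
tcp_pos: [0.611, 0.0348, 0.2267]
ee_rot: [[-0.927, -0.374, 0.003], [-0.374, 0.927, -0.0], [-0.003, -0.002, -1.0]]
wrist_force: [3.6, -2.3, -6.2]
gripper_width: 0.185
gripper_force: 30.1
```

Emit:
drive_tool([
  [0,0,0,0,0,0,0],
  [0,0,0,0,0,0,0],
])

```text
time_s: 8.15
tcp_pos: [0.6106, 0.0347, 0.227]
ee_rot: [[-0.925, -0.379, 0.002], [-0.379, 0.925, -0.0], [-0.002, -0.001, -1.0]]
wrist_force: [3.2, -1.3, -4.4]
gripper_width: 0.18
gripper_force: 30.1
```

```bash
python3 st.py; python3 -c "
from h import *
for n in('side',):
    c,P=look(n,dict(a=(.609,.035,.045,.11,.125),bar=(.609,.035,.06,.205,.245),foot=(.609,.035,.06,.135,.165)))
    cv2.imwrite('pics/s2.png',cv2.resize(c['frame'][120:320,230:460,::-1],(690,600)))
"
```

```text
t 8.15 p [610.6  34.7 227. ] key 22.299999999999997 F [ 3.2 -1.3 -4.4] M [-0.74 -1.27  0.04] j6 -86
side a 65 (605.3, 44.1, 57.1, 22.8, 31.1) -151.3 [0.114 0.121 0.125]
side bar 105 (573.8, 21.7, 17.0, 14.4, -62.1) 81.9 [0.217 0.236 0.242]
side foot 451 (610.1, 35.5, 49.7, 41.7, 22.7) -152.4 [0.136 0.158 0.163]
```

View pics/s2.png

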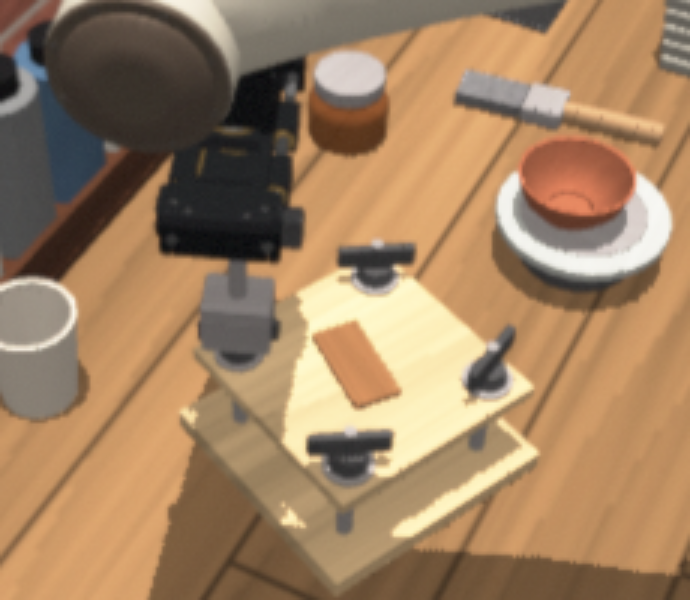

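Lower-left of the gripper, the key's foot sits fully over nut a (237,310) and has turned it; the other nuts are untouched. Lifting and going to nut c.

Emit:
drive_tool([
  [0,0,0,0,0,0,0.05],
  [0,0,0,10,0,0,0],
  [0,0,0,14,0,0,0],
  [0,0,0,14,0,0,0],
])

```text
time_s: 8.53
tcp_pos: [0.6085, 0.0351, 0.265]
ee_rot: [[-0.906, -0.423, -0.003], [-0.423, 0.906, -0.0], [0.003, 0.001, -1.0]]
wrist_force: [-0.4, -0.1, -3.9]
gripper_width: 0.181
gripper_force: 30.0
```

Emit:
drive_tool([
  [0,-17.4,-6.3,0,0,0,0.0987],
  [0,-17.4,-6.3,0,0,0,0.0987],
  [0,-17.4,-6.3,0,0,0,0.0987],
  [0,-17.4,-6.3,0,0,0,0.0987],
  [0,-17.4,-6.3,0,0,0,0.0987],
])

```text
time_s: 8.95
tcp_pos: [0.5209, 0.0035, 0.2652]
ee_rot: [[-0.594, -0.804, -0.002], [-0.804, 0.594, 0.001], [0.001, 0.002, -1.0]]
wrist_force: [-0.3, -0.5, -3.0]
gripper_width: 0.181
gripper_force: 30.0
```

Emit:
drive_tool([
  [0,-17.4,-6.3,0,0,0,0.0987],
  [0,-17.4,-6.3,0,0,0,0.0987],
  [0,-17.4,-6.3,0,0,0,0.0987],
  [0,-17.4,-6.3,0,0,0,0.0987],
  [0,-17.4,-6.3,0,0,0,0.0987],
])

```text
time_s: 9.37
tcp_pos: [0.4338, -0.0281, 0.2652]
ee_rot: [[-0.142, -0.99, -0.001], [-0.99, 0.142, 0.001], [-0.0, 0.001, -1.0]]
wrist_force: [0.4, -0.7, -3.1]
gripper_width: 0.182
gripper_force: 30.0
```

Emit:
drive_tool([
  [0,0,0,0,0,0,0],
  [0,0,0,0,0,0,0],
])

```text
time_s: 9.53
tcp_pos: [0.4345, -0.0281, 0.2656]
ee_rot: [[-0.148, -0.989, 0.001], [-0.989, 0.148, 0.001], [-0.001, -0.0, -1.0]]
wrist_force: [0.2, 0.7, -3.9]
gripper_width: 0.187
gripper_force: 30.0
```

```bash
python3 st.py; python3 -c "
from h import *
for n in('side','top'):
    c,P=look(n,dict(a=(.609,.035,.045,.118,.135),b=(.554,-.083,.045,.118,.135),c=(.4365,-.028,.045,.118,.135),d=(.4915,.09,.045,.118,.135)))
"
```

```text
t 9.53 p [434.5 -28.1 265.6] key 81.5 F [ 0.2  0.7 -3.9] M [ 0.02 -0.    0.01] j6 -26
side a 156 (610.8, 34.9, 56.8, 11.2, 30.5) -150.1 [0.118 0.128 0.134]
side b 152 (554.5, -83.0, 58.7, 13.7, 33.3) -146.3 [0.119 0.127 0.134]
side c 72 (439.5, -14.3, 36.2, 8.5, 83.6) 83.3 [0.118 0.129 0.134]
side d 183 (494.2, 89.1, 57.8, 12.3, 32.7) -147.0 [0.118 0.128 0.134]
top a 72 (608.8, 33.9, 58.3, 8.2, 29.0) -150.9 [0.121 0.127 0.133]
top b 58 (554.9, -83.2, 58.1, 8.5, 35.1) -144.6 [0.119 0.128 0.134]
top c 0
top d 57 (491.3, 87.9, 57.3, 7.1, 30.3) -148.3 [0.122 0.127 0.133]
```

Emit:
drive_tool([
  [0,2.2,0,-5,0,0,0],
  [0,0,0,-10,0,0,0],
  [0,0,0,-6,0,0,0],
  [0,0,0,-6,0,0,0],
  [0,0,0,0,0,0,0],
])

```text
time_s: 10.05
tcp_pos: [0.4372, -0.028, 0.2358]
ee_rot: [[-0.147, -0.989, -0.004], [-0.989, 0.147, -0.001], [0.001, 0.004, -1.0]]
wrist_force: [0.5, -0.9, -3.8]
gripper_width: 0.185
gripper_force: 30.0
```

Emit:
drive_tool([
  [0,0,0,-4,0,0,0],
  [0,0,0,-4,0,0,0],
  [0,0,0,-4,0,0,0],
  [0,0,0,-1,0,0,0],
  [0,0,0,0,0,0,0],
])

```text
time_s: 10.47
tcp_pos: [0.4377, -0.0281, 0.2242]
ee_rot: [[-0.147, -0.989, -0.001], [-0.989, 0.147, -0.0], [0.0, 0.001, -1.0]]
wrist_force: [-0.0, 0.7, -3.1]
gripper_width: 0.184
gripper_force: 30.0
```

```bash
python3 st.py
```

```text
t 10.47 p [437.7 -28.1 224.2] key 81.6 F [-0.   0.7 -3.1] M [0.01 0.07 0.  ] j6 -26
```

Emit:
drive_tool([
  [0,-1,0,1.5,0,0,0],
  [0,0,0,0,0,0,-0.08],
  [0,0,0,0,0,0,-0.08],
  [0,0,0,0,0,0,-0.08],
  [0,0,0,0,0,0,-0.08],
])

```text
time_s: 10.88
tcp_pos: [0.4381, -0.0278, 0.2267]
ee_rot: [[-0.453, -0.892, 0.004], [-0.892, 0.453, 0.0], [-0.002, -0.003, -1.0]]
wrist_force: [2.7, -0.3, -5.8]
gripper_width: 0.179
gripper_force: 30.1
```

Emit:
drive_tool([
  [0,0,0,0,0,0,-0.08],
  [0,0,0,0,0,0,-0.08],
  [0,0,0,0,0,0,-0.08],
  [0,0,0,0,0,0,-0.08],
  [0,0,0,0,0,0,-0.08],
])

```text
time_s: 11.3
tcp_pos: [0.4382, -0.0278, 0.2267]
ee_rot: [[-0.764, -0.645, 0.004], [-0.645, 0.764, 0.0], [-0.003, -0.002, -1.0]]
wrist_force: [2.9, -0.6, -6.1]
gripper_width: 0.185
gripper_force: 30.1
```

Emit:
drive_tool([
  [0,0,0,0,0,0,-0.08],
  [0,0,0,0,0,0,-0.08],
  [0,0,0,0,0,0,-0.08],
  [0,0,0,0,0,0,-0.08],
  [0,0,0,0,0,0,0],
])

```text
time_s: 11.72
tcp_pos: [0.4382, -0.0278, 0.2269]
ee_rot: [[-0.927, -0.374, 0.004], [-0.374, 0.927, 0.0], [-0.004, -0.001, -1.0]]
wrist_force: [2.4, -0.5, -4.5]
gripper_width: 0.182
gripper_force: 30.0
```

```bash
python3 st.py
```

```text
t 11.72 p [438.2 -27.8 226.9] key 22.0 F [ 2.4 -0.5 -4.5] M [-0.28 -0.68  0.07] j6 -86
```

Emit:
drive_tool([
  [0,0,0,0,0,0,0.05],
  [0,0,0,10,0,0,0],
  [0,0,0,14,0,0,0],
  [0,0,0,14,0,0,0],
])

```text
time_s: 12.05
tcp_pos: [0.4363, -0.0282, 0.2644]
ee_rot: [[-0.907, -0.422, -0.002], [-0.422, 0.907, -0.0], [0.002, 0.0, -1.0]]
wrist_force: [-0.3, -0.9, -3.8]
gripper_width: 0.18
gripper_force: 30.0
```

Emit:
drive_tool([
  [0,23,-11,0,0,0,0.032],
  [0,23,-11,0,0,0,0.032],
  [0,23,-11,0,0,0,0.032],
  [0,23,-11,0,0,0,0.032],
  [0,23,-11,0,0,0,0.032],
])

```text
time_s: 12.47
tcp_pos: [0.5526, -0.0836, 0.2641]
ee_rot: [[-0.827, -0.562, -0.001], [-0.562, 0.827, 0.0], [0.0, 0.001, -1.0]]
wrist_force: [0.4, 0.1, -3.4]
gripper_width: 0.18
gripper_force: 30.0
```

Emit:
drive_tool([
  [0,0,0,0,0,0,0],
  [0,0,0,0,0,0,0],
])

```text
time_s: 12.63
tcp_pos: [0.5521, -0.0835, 0.2631]
ee_rot: [[-0.829, -0.559, -0.002], [-0.559, 0.829, 0.0], [0.002, 0.001, -1.0]]
wrist_force: [-0.8, 0.5, -2.8]
gripper_width: 0.182
gripper_force: 30.0
```

```bash
python3 st.py; python3 -c "
from h import *
for n in('side','top'):
    c,P=look(n,dict(a=(.609,.035,.045,.118,.135),b=(.554,-.083,.045,.118,.135),c=(.4365,-.028,.045,.118,.135),d=(.4915,.09,.045,.118,.135)))
"
```

```text
t 12.63 p [552.1 -83.5 263.1] key 34.0 F [-0.8  0.5 -2.8] M [ 0.05  0.15 -0.06] j6 -64
side a 160 (610.7, 35.1, 57.0, 11.4, 33.6) -150.0 [0.118 0.128 0.134]
side b 148 (554.4, -82.1, 58.2, 11.2, 31.9) 33.1 [0.119 0.127 0.133]
side c 167 (437.9, -27.2, 59.1, 10.6, 31.0) -151.0 [0.119 0.128 0.134]
side d 179 (493.8, 89.8, 58.1, 11.2, 34.8) -147.0 [0.118 0.128 0.133]
top a 0
top b 0
top c 73 (436.4, -27.9, 58.6, 8.4, 28.3) -150.9 [0.123 0.128 0.134]
top d 0
```

Emit:
drive_tool([
  [0,2.3,0.5,-4,0,0,0],
  [0,0,0,-10,0,0,0],
  [0,0,0,-6,0,0,0],
  [0,0,0,-4,0,0,0],
  [0,0,0,0,0,0,0],
])

```text
time_s: 13.15
tcp_pos: [0.5534, -0.0823, 0.2388]
ee_rot: [[-0.829, -0.56, -0.002], [-0.56, 0.829, 0.0], [0.002, 0.001, -1.0]]
wrist_force: [0.6, -0.1, -4.7]
gripper_width: 0.183
gripper_force: 30.0
```

Emit:
drive_tool([
  [0,0,0,-4,0,0,0],
  [0,0,0,-4,0,0,0],
  [0,0,0,-4,0,0,0],
  [0,0,0,-1,0,0,0],
  [0,0,0,0,0,0,0],
])

```text
time_s: 13.57
tcp_pos: [0.5539, -0.0825, 0.2264]
ee_rot: [[-0.829, -0.559, -0.001], [-0.559, 0.829, -0.0], [0.001, 0.001, -1.0]]
wrist_force: [0.6, -0.0, -3.7]
gripper_width: 0.181
gripper_force: 30.0
```

```bash
python3 st.py
```

```text
t 13.57 p [553.9 -82.5 226.4] key 34.0 F [ 0.6 -0.  -3.7] M [-0.04  0.01  0.03] j6 -64
```

Emit:
drive_tool([
  [0,0,0,0,0,0,-0.08],
  [0,0,0,0,0,0,-0.08],
  [0,0,0,0,0,0,-0.08],
  [0,0,0,0,0,0,-0.08],
  [0,0,0,0,0,0,-0.08],
])

```text
time_s: 13.98
tcp_pos: [0.5549, -0.0831, 0.2272]
ee_rot: [[-0.982, -0.19, 0.002], [-0.19, 0.982, -0.001], [-0.001, -0.002, -1.0]]
wrist_force: [1.7, -1.2, -4.9]
gripper_width: 0.174
gripper_force: 30.1
```

Emit:
drive_tool([
  [0,0,0,0,0,0,-0.08],
  [0,0,0,0,0,0,-0.08],
  [0,0,0,0,0,0,-0.08],
  [0,0,0,0,0,0,-0.08],
  [0,0,0,0,0,0,-0.08],
])

```text
time_s: 14.4
tcp_pos: [0.555, -0.0828, 0.2272]
ee_rot: [[-0.978, 0.208, 0.002], [0.208, 0.978, -0.001], [-0.002, -0.0, -1.0]]
wrist_force: [2.0, -1.4, -6.2]
gripper_width: 0.181
gripper_force: 30.0
```

Emit:
drive_tool([
  [0,0,0,0,0,0,-0.08],
  [0,0,0,0,0,0,-0.08],
  [0,0,0,0,0,0,-0.08],
  [0,0,0,0,0,0,-0.04],
  [0,0,0,0,0,0,0],
])

```text
time_s: 14.82
tcp_pos: [0.555, -0.0826, 0.2272]
ee_rot: [[-0.884, 0.467, 0.002], [0.467, 0.884, -0.0], [-0.002, 0.001, -1.0]]
wrist_force: [1.3, -0.5, -5.0]
gripper_width: 0.182
gripper_force: 30.0
```

```bash
python3 st.py
```

```text
t 14.82 p [555.  -82.6 227.2] key -27.9 F [ 1.3 -0.5 -5. ] M [-0.32 -0.66  0.04] j6 -126
```

Emit:
drive_tool([
  [0,0,0,0,0,0,-0.04],
  [0,0,0,0,0,0,-0.03],
  [0,0,0,0,0,0,0],
])

```text
time_s: 15.07
tcp_pos: [0.555, -0.0825, 0.2272]
ee_rot: [[-0.85, 0.527, 0.002], [0.527, 0.85, -0.0], [-0.002, 0.001, -1.0]]
wrist_force: [1.9, -1.2, -5.1]
gripper_width: 0.178
gripper_force: 30.0
```

```bash
python3 st.py
```

```text
t 15.07 p [555.  -82.5 227.2] key -31.799999999999997 F [ 1.9 -1.2 -5.1] M [-0.29 -0.84  0.11] j6 -130
```

Emit:
drive_tool([
  [0,0,0,0,0,0,-0.03],
  [0,0,0,0,0,0,0],
])

```text
time_s: 15.23
tcp_pos: [0.5549, -0.0824, 0.2272]
ee_rot: [[-0.834, 0.551, 0.002], [0.551, 0.834, -0.0], [-0.002, 0.001, -1.0]]
wrist_force: [2.5, -0.2, -5.7]
gripper_width: 0.182
gripper_force: 30.1
```

```bash
python3 st.py
```

```text
t 15.23 p [554.9 -82.4 227.2] key -33.5 F [ 2.5 -0.2 -5.7] M [-0.33 -0.95  0.4 ] j6 -132
```

Emit:
drive_tool([
  [0,0,0,0,0,0,-0.03],
  [0,0,0,0,0,0,0],
])

```text
time_s: 15.4
tcp_pos: [0.5548, -0.0824, 0.2272]
ee_rot: [[-0.818, 0.576, 0.001], [0.576, 0.818, -0.0], [-0.001, 0.001, -1.0]]
wrist_force: [2.1, -1.5, -5.7]
gripper_width: 0.179
gripper_force: 30.6
```

```bash
python3 st.py; python3 -c "
from h import *
look('side',dict(b=(.554,-.083,.045,.115,.132),foot=(.554,-.083,.05,.145,.165)))"
```

```text
t 15.4 p [554.8 -82.4 227.2] key -35.1 F [ 2.1 -1.5 -5.7] M [-0.21 -0.97  0.65] j6 -133
side b 131 (553.5, -68.9, 59.1, 32.0, 3.3) -175.5 [0.116 0.126 0.132]
side foot 322 (554.9, -83.0, 53.9, 39.4, -32.5) 169.6 [0.146 0.159 0.163]
```

Emit:
drive_tool([
  [0,0,0,0,0,0,0.06],
  [0,0,0,0,0,0,0.06],
  [0,0,0,10,0,0,0],
  [0,0,0,14,0,0,0],
  [0,0,0,14,0,0,0],
])

```text
time_s: 15.87
tcp_pos: [0.5534, -0.0826, 0.2659]
ee_rot: [[-0.879, 0.477, -0.002], [0.477, 0.879, -0.0], [0.002, -0.001, -1.0]]
wrist_force: [0.9, -0.1, -3.8]
gripper_width: 0.183
gripper_force: 30.0
```

Emit:
drive_tool([
  [0,-6.2,17.2,0,0,0,0.105],
  [0,-6.2,17.2,0,0,0,0.105],
  [0,-6.2,17.2,0,0,0,0.105],
  [0,-6.2,17.2,0,0,0,0.105],
  [0,-6.2,17.2,0,0,0,0.105],
])

```text
time_s: 16.28
tcp_pos: [0.5223, 0.004, 0.266]
ee_rot: [[-0.999, -0.032, -0.0], [-0.032, 0.999, 0.0], [0.0, 0.0, -1.0]]
wrist_force: [-0.3, 0.2, -4.3]
gripper_width: 0.185
gripper_force: 30.0
```

Emit:
drive_tool([
  [0,-6.2,17.2,0,0,0,0.105],
  [0,-6.2,17.2,0,0,0,0.105],
  [0,-6.2,17.2,0,0,0,0.105],
  [0,-6.2,17.2,0,0,0,0.105],
  [0,-6.2,17.2,0,0,0,0.105],
])

```text
time_s: 16.7
tcp_pos: [0.4913, 0.09, 0.266]
ee_rot: [[-0.849, -0.529, -0.0], [-0.529, 0.849, 0.0], [0.0, 0.0, -1.0]]
wrist_force: [-0.3, -0.3, -3.7]
gripper_width: 0.184
gripper_force: 30.0
```

Emit:
drive_tool([
  [0,0,0,0,0,0,0],
  [0,0,0,0,0,0,0],
])

```text
time_s: 16.87
tcp_pos: [0.4917, 0.0899, 0.266]
ee_rot: [[-0.851, -0.525, 0.0], [-0.525, 0.851, -0.0], [-0.0, -0.0, -1.0]]
wrist_force: [-1.0, -1.4, -3.9]
gripper_width: 0.184
gripper_force: 30.0
```

```bash
python3 st.py; python3 -c "
from h import *
for n in('side','top'):
    c,P=look(n,dict(a=(.609,.035,.045,.118,.135),b=(.554,-.083,.045,.118,.135),c=(.4365,-.028,.045,.118,.135),d=(.4915,.09,.045,.118,.135),foot=(.4915,.09,.05,.18,.2)))
"
```

```text
t 16.87 p [491.7  89.9 266. ] key 31.700000000000003 F [-1.  -1.4 -3.9] M [-0.09 -0.07 -0.03] j6 -87
side a 173 (611.2, 34.3, 56.9, 13.8, 29.2) -149.8 [0.118 0.127 0.134]
side b 0
side c 165 (437.9, -28.3, 58.9, 12.0, 30.8) -151.3 [0.119 0.128 0.133]
side d 150 (492.7, 91.6, 57.6, 9.3, 31.3) 31.9 [0.118 0.126 0.133]
side foot 443 (491.5, 90.7, 51.5, 40.5, 35.0) -150.7 [0.181 0.198 0.2  ]
top a 62 (608.8, 34.0, 58.5, 8.0, 29.1) -149.0 [0.121 0.127 0.133]
top b 72 (553.9, -83.3, 58.2, 8.1, -25.8) 154.4 [0.121 0.127 0.132]
top c 73 (436.3, -27.8, 58.7, 8.4, 28.5) -150.9 [0.123 0.127 0.133]
top d 1
top foot 0
```

Nut b measures -25.7°, which is home. Nut d next.

Emit:
drive_tool([
  [0,0,0,-10,0,0,0],
  [0,0,0,-8,0,0,0],
  [0,0,0,-6,0,0,0],
  [0,0,0,-4,0,0,0],
  [0,0,0,0,0,0,0],
])

```text
time_s: 17.38
tcp_pos: [0.4915, 0.0889, 0.2354]
ee_rot: [[-0.851, -0.525, -0.003], [-0.525, 0.851, -0.001], [0.003, 0.0, -1.0]]
wrist_force: [-0.7, -0.0, -3.6]
gripper_width: 0.183
gripper_force: 30.0
```

Emit:
drive_tool([
  [0,0,0,-4,0,0,0],
  [0,0,0,-4,0,0,0],
  [0,0,0,-4,0,0,0],
  [0,0,0,0,0,0,0],
])

```text
time_s: 17.72
tcp_pos: [0.4917, 0.0894, 0.2241]
ee_rot: [[-0.851, -0.526, -0.002], [-0.526, 0.851, -0.001], [0.002, 0.0, -1.0]]
wrist_force: [-0.0, -0.4, -5.1]
gripper_width: 0.184
gripper_force: 30.0
```

```bash
python3 st.py
```

```text
t 17.72 p [491.7  89.4 224.1] key 31.700000000000003 F [-0.  -0.4 -5.1] M [0.01 0.03 0.01] j6 -87
```

Raise 1.5 mm, turn to about -31° then press to the stop.

Emit:
drive_tool([
  [0,0,0,1.5,0,0,-0.08],
  [0,0,0,0,0,0,-0.08],
  [0,0,0,0,0,0,-0.08],
  [0,0,0,0,0,0,-0.08],
  [0,0,0,0,0,0,-0.08],
])

```text
time_s: 18.13
tcp_pos: [0.4922, 0.0893, 0.2265]
ee_rot: [[-0.989, -0.15, 0.0], [-0.15, 0.989, -0.001], [0.0, -0.001, -1.0]]
wrist_force: [1.2, -1.3, -3.4]
gripper_width: 0.181
gripper_force: 30.0
```

Emit:
drive_tool([
  [0,0,0,0,0,0,-0.08],
  [0,0,0,0,0,0,-0.08],
  [0,0,0,0,0,0,-0.08],
  [0,0,0,0,0,0,-0.08],
  [0,0,0,0,0,0,-0.08],
])

```text
time_s: 18.55
tcp_pos: [0.4924, 0.0898, 0.2265]
ee_rot: [[-0.969, 0.247, 0.001], [0.247, 0.969, 0.0], [-0.0, 0.001, -1.0]]
wrist_force: [0.2, 0.3, -5.1]
gripper_width: 0.182
gripper_force: 30.0
```

Emit:
drive_tool([
  [0,0,0,0,0,0,-0.08],
  [0,0,0,0,0,0,-0.08],
  [0,0,0,0,0,0,-0.08],
  [0,0,0,0,0,0,-0.05],
  [0,0,0,0,0,0,0],
])

```text
time_s: 18.97
tcp_pos: [0.4925, 0.09, 0.2265]
ee_rot: [[-0.86, 0.511, 0.001], [0.511, 0.86, 0.001], [-0.0, 0.001, -1.0]]
wrist_force: [0.3, 1.2, -5.0]
gripper_width: 0.183
gripper_force: 30.0
```

```bash
python3 st.py
```

```text
t 18.97 p [492.5  90.  226.5] key -30.700000000000003 F [ 0.3  1.2 -5. ] M [ 0.44 -0.23  0.1 ] j6 -150
```

Emit:
drive_tool([
  [0,0,0,0,0,0,-0.03],
  [0,0,0,0,0,0,-0.03],
  [0,0,0,0,0,0,0],
])

```text
time_s: 19.22
tcp_pos: [0.4925, 0.0899, 0.2265]
ee_rot: [[-0.829, 0.559, 0.001], [0.559, 0.829, 0.001], [-0.001, 0.001, -1.0]]
wrist_force: [-0.1, 1.4, -5.3]
gripper_width: 0.181
gripper_force: 30.2
```

```bash
python3 st.py
```

```text
t 19.22 p [492.5  89.9 226.5] key -34.0 F [-0.1  1.4 -5.3] M [ 0.46 -0.41  0.53] j6 -153
```

Emit:
drive_tool([
  [0,0,0,0,0,0,-0.015],
  [0,0,0,0,0,0,0.07],
  [0,0,0,0,0,0,0.065],
  [0,0,0,10,0,0,0],
  [0,0,0,28,0,0,0],
])

```text
time_s: 19.63
tcp_pos: [0.4898, 0.0887, 0.2616]
ee_rot: [[-0.887, 0.461, -0.009], [0.461, 0.887, -0.003], [0.007, -0.007, -1.0]]
wrist_force: [-0.4, 0.9, -3.7]
gripper_width: 0.18
gripper_force: 30.0
```

Emit:
drive_tool([
  [0,11.8,-5.5,0,0,0,0.0995],
  [0,11.8,-5.5,0,0,0,0.0995],
  [0,11.8,-5.5,0,0,0,0.0995],
  [0,11.8,-5.5,0,0,0,0.0995],
  [0,11.8,-5.5,0,0,0,0.0995],
])

```text
time_s: 20.05
tcp_pos: [0.5516, 0.0614, 0.2656]
ee_rot: [[-1.0, -0.024, 0.0], [-0.024, 1.0, -0.0], [-0.0, -0.0, -1.0]]
wrist_force: [-0.7, 1.5, -4.5]
gripper_width: 0.176
gripper_force: 30.0
```

Emit:
drive_tool([
  [0,11.8,-5.5,0,0,0,0.0995],
  [0,11.8,-5.5,0,0,0,0.0995],
  [0,11.8,-5.5,0,0,0,0.0995],
  [0,11.8,-5.5,0,0,0,0.0995],
  [0,11.8,-5.5,0,0,0,0.0995],
])

```text
time_s: 20.47
tcp_pos: [0.6106, 0.0339, 0.2654]
ee_rot: [[-0.867, -0.498, -0.0], [-0.498, 0.867, -0.0], [0.0, -0.0, -1.0]]
wrist_force: [0.0, 0.5, -3.1]
gripper_width: 0.179
gripper_force: 30.0
```

Emit:
drive_tool([
  [0,0,0,0,0,0,0],
  [0,0,0,0,0,0,0],
])

```text
time_s: 20.63
tcp_pos: [0.6102, 0.034, 0.2647]
ee_rot: [[-0.87, -0.492, -0.001], [-0.492, 0.87, -0.0], [0.001, 0.0, -1.0]]
wrist_force: [-0.4, 0.1, -3.5]
gripper_width: 0.182
gripper_force: 30.0
```

```bash
python3 st.py; python3 -c "
from h import *
for n in('side','top'):
    c,P=look(n,dict(a=(.609,.035,.045,.118,.135),b=(.554,-.083,.045,.118,.135),c=(.4365,-.028,.045,.118,.135),d=(.4915,.09,.045,.118,.135),foot=(.609,.035,.05,.18,.2)))
"
```

```text
t 20.63 p [610.2  34.  264.7] key 29.5 F [-0.4  0.1 -3.5] M [ 0.08  0.11 -0.03] j6 -79
side a 157 (611.3, 33.5, 56.6, 13.0, 26.5) -150.2 [0.118 0.128 0.133]
side b 129 (555.3, -82.8, 59.4, 9.4, -25.5) 154.9 [0.119 0.129 0.134]
side c 166 (437.4, -27.3, 59.0, 10.2, 27.5) -150.6 [0.119 0.127 0.134]
side d 151 (493.3, 89.8, 60.2, 9.3, -26.0) 155.2 [0.118 0.128 0.134]
side foot 390 (609.0, 33.8, 48.1, 42.0, 29.1) -146.6 [0.181 0.196 0.2  ]
top a 3
top b 73 (554.2, -83.4, 58.8, 8.2, -25.8) 154.4 [0.12  0.127 0.132]
top c 74 (436.3, -27.8, 58.7, 8.3, 29.2) -151.0 [0.121 0.127 0.132]
top d 72 (491.7, 87.9, 58.1, 8.9, -22.1) 158.3 [0.12  0.128 0.133]
top foot 17 (587.2, 22.1, 37.0, 7.0, -48.7) 126.8 [0.186 0.194 0.199]
```

Nut d reads -24.8° (side view), about the same as b. Nut a next.

Emit:
drive_tool([
  [0,-0.5,0.8,-10,0,0,0],
  [0,0,0,-8,0,0,0],
  [0,0,0,-6,0,0,0],
  [0,0,0,-3,0,0,0],
  [0,0,0,0,0,0,0],
])

```text
time_s: 21.15
tcp_pos: [0.6089, 0.0353, 0.2361]
ee_rot: [[-0.868, -0.496, -0.003], [-0.496, 0.868, -0.001], [0.003, 0.001, -1.0]]
wrist_force: [-0.8, 0.1, -3.9]
gripper_width: 0.181
gripper_force: 30.0
```

Emit:
drive_tool([
  [0,0,0,-4,0,0,0],
  [0,0,0,-4,0,0,0],
  [0,0,0,-3,0,0,0],
  [0,0,0,0,0,0,0],
])

```text
time_s: 21.48
tcp_pos: [0.6093, 0.0352, 0.2257]
ee_rot: [[-0.869, -0.496, -0.002], [-0.496, 0.869, -0.0], [0.001, 0.001, -1.0]]
wrist_force: [-0.9, -0.3, -4.2]
gripper_width: 0.18
gripper_force: 30.0
```

```bash
python3 st.py
```

```text
t 21.48 p [609.3  35.2 225.7] key 29.700000000000003 F [-0.9 -0.3 -4.2] M [ 0.04  0.04 -0.06] j6 -79
```

Emit:
drive_tool([
  [0,0,0,0,0,0,-0.08],
  [0,0,0,0,0,0,-0.08],
  [0,0,0,0,0,0,-0.08],
  [0,0,0,0,0,0,-0.08],
  [0,0,0,0,0,0,-0.08],
])

```text
time_s: 21.9
tcp_pos: [0.6101, 0.0347, 0.2265]
ee_rot: [[-0.993, -0.115, 0.001], [-0.115, 0.993, -0.001], [-0.001, -0.001, -1.0]]
wrist_force: [1.1, -1.6, -5.5]
gripper_width: 0.179
gripper_force: 30.0
```

Emit:
drive_tool([
  [0,0,0,0,0,0,-0.08],
  [0,0,0,0,0,0,-0.08],
  [0,0,0,0,0,0,-0.08],
  [0,0,0,0,0,0,-0.08],
  [0,0,0,0,0,0,-0.08],
])

```text
time_s: 22.32
tcp_pos: [0.6103, 0.0351, 0.2265]
ee_rot: [[-0.96, 0.281, 0.001], [0.281, 0.96, -0.0], [-0.001, -0.0, -1.0]]
wrist_force: [2.2, -1.3, -6.1]
gripper_width: 0.179
gripper_force: 30.0
```

Emit:
drive_tool([
  [0,0,0,0,0,0,-0.08],
  [0,0,0,0,0,0,-0.08],
  [0,0,0,0,0,0,-0.08],
  [0,0,0,0,0,0,-0.02],
  [0,0,0,0,0,0,0],
])

```text
time_s: 22.73
tcp_pos: [0.6103, 0.0353, 0.2265]
ee_rot: [[-0.858, 0.514, 0.001], [0.514, 0.858, 0.0], [-0.001, 0.001, -1.0]]
wrist_force: [2.0, -1.5, -5.3]
gripper_width: 0.179
gripper_force: 30.0
```

Emit:
drive_tool([
  [0,0,0,0,0,0,-0.03],
  [0,0,0,0,0,0,-0.03],
  [0,0,0,0,0,0,0],
])

```text
time_s: 22.98
tcp_pos: [0.6103, 0.0354, 0.2265]
ee_rot: [[-0.826, 0.563, 0.001], [0.563, 0.826, -0.0], [-0.001, 0.001, -1.0]]
wrist_force: [2.3, -0.3, -6.8]
gripper_width: 0.185
gripper_force: 30.3
```

```bash
python3 st.py
```

```text
t 22.98 p [610.3  35.4 226.5] key -34.3 F [ 2.3 -0.3 -6.8] M [-0.28 -0.98  0.58] j6 -143
```

Emit:
drive_tool([
  [0,0,0,0,0,0,-0.015],
  [0,0,0,0,0,0,0.07],
  [0,0,0,0,0,0,0.065],
  [0,0,0,12,0,0,0],
  [0,0,0,28,0,0,0],
])

```text
time_s: 23.4
tcp_pos: [0.6066, 0.0351, 0.2625]
ee_rot: [[-0.886, 0.464, -0.012], [0.464, 0.886, -0.001], [0.01, -0.006, -1.0]]
wrist_force: [-0.2, 0.1, -3.6]
gripper_width: 0.181
gripper_force: 30.0
```

Emit:
drive_tool([
  [0,-17.2,-6.3,0,0,0,0.0988],
  [0,-17.2,-6.3,0,0,0,0.0988],
  [0,-17.2,-6.3,0,0,0,0.0988],
  [0,-17.2,-6.3,0,0,0,0.0988],
  [0,-17.2,-6.3,0,0,0,0.0988],
])

```text
time_s: 23.82
tcp_pos: [0.522, 0.0034, 0.2668]
ee_rot: [[-1.0, -0.017, -0.001], [-0.017, 1.0, 0.0], [0.001, 0.0, -1.0]]
wrist_force: [0.3, 0.0, -4.2]
gripper_width: 0.182
gripper_force: 30.0
```

Emit:
drive_tool([
  [0,-17.2,-6.3,0,0,0,0.0988],
  [0,-17.2,-6.3,0,0,0,0.0988],
  [0,-17.2,-6.3,0,0,0,0.0988],
  [0,-17.2,-6.3,0,0,0,0.0988],
  [0,-17.2,-6.3,0,0,0,0.0988],
])

```text
time_s: 24.23
tcp_pos: [0.436, -0.0281, 0.2669]
ee_rot: [[-0.872, -0.489, -0.001], [-0.489, 0.872, 0.0], [0.001, 0.001, -1.0]]
wrist_force: [0.0, -0.7, -3.2]
gripper_width: 0.182
gripper_force: 30.0
```

Emit:
drive_tool([
  [0,0,0,0,0,0,0],
  [0,0,0,0,0,0,0],
])

```text
time_s: 24.4
tcp_pos: [0.4366, -0.028, 0.2673]
ee_rot: [[-0.875, -0.484, 0.001], [-0.484, 0.875, 0.001], [-0.001, 0.0, -1.0]]
wrist_force: [0.0, -0.5, -2.8]
gripper_width: 0.182
gripper_force: 30.0
```

```bash
python3 st.py; python3 -c "
from h import *
for n in('side','top'):
    c,P=look(n,dict(a=(.609,.035,.045,.118,.135),b=(.554,-.083,.045,.118,.135),d=(.4915,.09,.045,.118,.135)))
"
```

```text
t 24.4 p [436.6 -28.  267.3] key 29.0 F [ 0.  -0.5 -2.8] M [-0.03 -0.04  0.01] j6 -79
side a 124 (610.3, 35.2, 57.9, 8.6, -25.2) 155.8 [0.118 0.129 0.133]
side b 128 (555.0, -83.6, 59.7, 10.2, -26.0) 155.1 [0.118 0.128 0.134]
side d 149 (493.2, 89.7, 59.3, 9.3, -24.3) 155.0 [0.118 0.128 0.134]
top a 73 (609.1, 33.9, 59.6, 8.1, -26.3) 154.7 [0.119 0.127 0.132]
top b 72 (553.9, -83.3, 59.4, 8.1, -26.0) 154.8 [0.12  0.128 0.133]
top d 74 (491.8, 87.8, 58.2, 8.8, -22.0) 157.9 [0.119 0.127 0.133]
```

Emit:
drive_tool([
  [0,0,0,-12,0,0,0],
  [0,0,0,-8,0,0,0],
  [0,0,0,-6,0,0,0],
  [0,0,0,-4,0,0,0],
  [0,0,0,0,0,0,0],
])

```text
time_s: 24.92
tcp_pos: [0.4373, -0.0277, 0.2354]
ee_rot: [[-0.874, -0.485, -0.003], [-0.485, 0.874, -0.001], [0.003, 0.001, -1.0]]
wrist_force: [0.1, -0.7, -4.3]
gripper_width: 0.18
gripper_force: 30.0
```

Emit:
drive_tool([
  [0,0,0,-4,0,0,0],
  [0,0,0,-4,0,0,0],
  [0,0,0,-2.5,0,0,0],
  [0,0,0,0,0,0,0],
])

```text
time_s: 25.25
tcp_pos: [0.4373, -0.0277, 0.2255]
ee_rot: [[-0.874, -0.485, -0.001], [-0.485, 0.874, -0.0], [0.001, 0.0, -1.0]]
wrist_force: [0.1, -0.6, -4.2]
gripper_width: 0.186
gripper_force: 30.0
```

```bash
python3 st.py
```

```text
t 25.25 p [437.3 -27.7 225.5] key 29.0 F [ 0.1 -0.6 -4.2] M [-0.08  0.07 -0.01] j6 -79
```

Emit:
drive_tool([
  [0,0,0,0,0,0,-0.08],
  [0,0,0,0,0,0,-0.08],
  [0,0,0,0,0,0,-0.08],
  [0,0,0,0,0,0,-0.08],
  [0,0,0,0,0,0,-0.08],
])

```text
time_s: 25.67
tcp_pos: [0.4379, -0.028, 0.2261]
ee_rot: [[-0.995, -0.104, 0.001], [-0.104, 0.995, -0.001], [-0.001, -0.001, -1.0]]
wrist_force: [1.4, -1.3, -4.9]
gripper_width: 0.179
gripper_force: 30.0
```

Emit:
drive_tool([
  [0,0,0,0,0,0,-0.08],
  [0,0,0,0,0,0,-0.08],
  [0,0,0,0,0,0,-0.08],
  [0,0,0,0,0,0,-0.08],
  [0,0,0,0,0,0,-0.08],
])

```text
time_s: 26.08
tcp_pos: [0.438, -0.0278, 0.2261]
ee_rot: [[-0.956, 0.292, 0.001], [0.292, 0.956, -0.0], [-0.001, -0.0, -1.0]]
wrist_force: [0.3, -1.4, -5.1]
gripper_width: 0.183
gripper_force: 30.0
```

Emit:
drive_tool([
  [0,0,0,0,0,0,-0.08],
  [0,0,0,0,0,0,-0.08],
  [0,0,0,0,0,0,-0.08],
  [0,0,0,0,0,0,-0.02],
  [0,0,0,0,0,0,0],
])

```text
time_s: 26.5
tcp_pos: [0.438, -0.0277, 0.2261]
ee_rot: [[-0.852, 0.524, 0.001], [0.524, 0.852, -0.0], [-0.001, 0.0, -1.0]]
wrist_force: [1.8, -0.6, -4.6]
gripper_width: 0.176
gripper_force: 30.0
```

Emit:
drive_tool([
  [0,0,0,0,0,0,-0.03],
  [0,0,0,0,0,0,-0.03],
  [0,0,0,0,0,0,0],
])

```text
time_s: 26.75
tcp_pos: [0.438, -0.0276, 0.2261]
ee_rot: [[-0.82, 0.573, 0.001], [0.573, 0.82, -0.0], [-0.001, 0.0, -1.0]]
wrist_force: [1.5, -0.3, -5.6]
gripper_width: 0.183
gripper_force: 30.7
```

```bash
python3 st.py
```

```text
t 26.75 p [438.  -27.6 226.1] key -34.9 F [ 1.5 -0.3 -5.6] M [-0.17 -0.51  0.75] j6 -143
```

Emit:
drive_tool([
  [0,0,0,0,0,0,0.06],
  [0,0,0,0,0,0,0.06],
  [0,0,0,12,0,0,0],
  [0,0,0,18,0,0,0],
  [0,0,0,14,0,0,0],
])

```text
time_s: 27.17
tcp_pos: [0.4376, -0.0278, 0.271]
ee_rot: [[-0.881, 0.472, -0.0], [0.472, 0.881, -0.0], [0.0, -0.0, -1.0]]
wrist_force: [0.7, 0.4, -2.1]
gripper_width: 0.185
gripper_force: 30.0
```

Emit:
drive_tool([
  [0,4.0,15,2,0,0,0.03],
  [0,4.0,32,0,0,0,0.03],
  [0,4.0,32,0,0,0,0.03],
  [0,4.0,32,0,0,0,0.03],
  [0,4.0,32,0,0,0,0.03],
])

```text
time_s: 27.58
tcp_pos: [0.4573, 0.1166, 0.2724]
ee_rot: [[-0.942, 0.334, -0.0], [0.334, 0.942, 0.0], [0.0, 0.0, -1.0]]
wrist_force: [0.7, 0.0, -3.0]
gripper_width: 0.181
gripper_force: 30.0
```

Emit:
drive_tool([
  [0,4.0,36,0,0,0,0.03],
  [0,4.0,36,0,0,0,0.03],
  [0,4.0,36,0,0,0,0.03],
  [0,4.0,36,0,0,0,0.03],
  [0,4.0,30,0,0,0,0.03],
])

```text
time_s: 28.0
tcp_pos: [0.4774, 0.2917, 0.272]
ee_rot: [[-0.982, 0.189, -0.0], [0.189, 0.982, 0.0], [0.0, 0.0, -1.0]]
wrist_force: [0.8, -0.3, -3.8]
gripper_width: 0.183
gripper_force: 30.0
```

Emit:
drive_tool([
  [0,0,0,0,0,0,0],
  [0,0,0,0,0,0,0],
  [0,0,0,0,0,0,0],
])

```text
time_s: 28.25
tcp_pos: [0.4772, 0.2889, 0.2715]
ee_rot: [[-0.982, 0.191, -0.002], [0.191, 0.982, -0.001], [0.001, -0.002, -1.0]]
wrist_force: [-0.5, -0.8, -3.4]
gripper_width: 0.184
gripper_force: 30.0
```

```bash
python3 st.py; python3 -c "
from h import *
for n in('side','top'):
    c,P=look(n,dict(a=(.609,.035,.045,.118,.135),b=(.554,-.083,.045,.118,.135),c=(.4365,-.028,.045,.118,.135),d=(.4915,.09,.045,.118,.135),foot=(.4775,.289,.05,.14,.2)))
    cv2.imwrite('pics/p_%s.png'%n,c['frame'][:,:,::-1])
"
```

```text
t 28.25 p [477.2 288.9 271.5] key -11.0 F [-0.5 -0.8 -3.4] M [-0.09 -0.05  0.01] j6 -149
side a 0
side b 0
side c 0
side d 0
side foot 367 (471.6, 301.7, 59.8, 30.0, 24.5) -162.4 [0.162 0.181 0.199]
top a 72 (609.4, 33.9, 59.3, 7.9, -25.2) 154.6 [0.119 0.127 0.134]
top b 73 (553.7, -83.2, 59.2, 8.1, -25.6) 154.7 [0.121 0.127 0.134]
top c 72 (435.9, -28.3, 57.2, 8.4, -25.4) 154.5 [0.121 0.128 0.133]
top d 73 (491.7, 88.0, 57.8, 8.8, -22.2) 157.4 [0.119 0.127 0.134]
top foot 0
```

View pics/p_side.png

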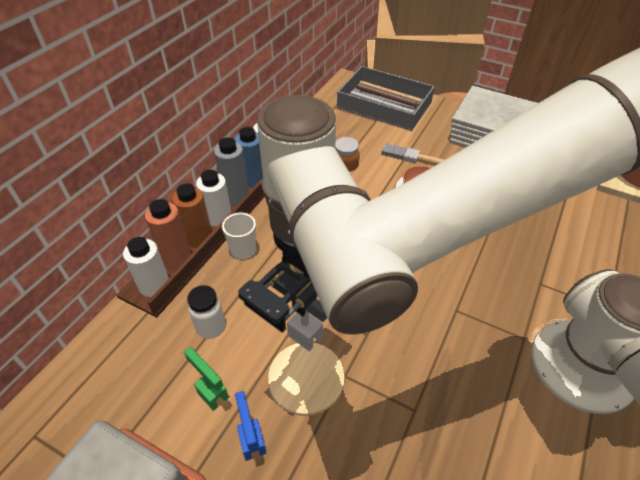

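The key hangs upright at (303,330), over the far part of the bat in the picture, as expected for its height. Lowering it.

Emit:
drive_tool([
  [0,0.3,0.4,-25,0,0,0],
  [0,0,0,-35,0,0,0],
  [0,0,0,-35,0,0,0],
  [0,0,0,-25,0,0,0],
  [0,0,0,-12,0,0,0],
])

```text
time_s: 28.77
tcp_pos: [0.4762, 0.2868, 0.1366]
ee_rot: [[-0.981, 0.194, -0.005], [0.194, 0.981, -0.004], [0.004, -0.005, -1.0]]
wrist_force: [-0.1, -0.3, -3.8]
gripper_width: 0.182
gripper_force: 30.0
```

Emit:
drive_tool([
  [0,0,0,-8,0,0,0],
  [0,0,0,-3,0,0,0],
  [0,0,0,0,0,0,0],
])

```text
time_s: 29.02
tcp_pos: [0.4783, 0.2894, 0.1294]
ee_rot: [[-0.981, 0.193, 0.0], [0.193, 0.981, 0.0], [-0.0, 0.0, -1.0]]
wrist_force: [-0.4, -0.3, -3.4]
gripper_width: 0.184
gripper_force: 30.0
```

Emit:
drive_tool([
  [0,0,0,-1.5,0,0,0],
  [0,0,0,0,0,0,0],
])

```text
time_s: 29.18
tcp_pos: [0.4786, 0.2901, 0.1288]
ee_rot: [[-0.981, 0.192, 0.002], [0.192, 0.981, 0.002], [-0.002, 0.002, -1.0]]
wrist_force: [0.1, -0.3, -3.4]
gripper_width: 0.182
gripper_force: 30.0
```

```bash
python3 st.py
```

```text
t 29.18 p [478.6 290.1 128.8] key -11.099999999999994 F [ 0.1 -0.3 -3.4] M [-0.04 -0.02 -0.02] j6 -149
```

Emit:
drive_tool([
  [0,0,0,-3,0,0,0],
  [0,0,0,0,0,0,0],
])

```text
time_s: 29.35
tcp_pos: [0.478, 0.2898, 0.1248]
ee_rot: [[-0.981, 0.192, 0.0], [0.192, 0.981, 0.001], [-0.0, 0.001, -1.0]]
wrist_force: [0.2, 0.4, -4.5]
gripper_width: 0.177
gripper_force: 30.0
```

Emit:
drive_tool([
  [0,0,0,-1,0,0,0],
  [0,0,0,0,0,0,0],
])

```text
time_s: 29.52
tcp_pos: [0.4782, 0.29, 0.1246]
ee_rot: [[-0.981, 0.192, 0.001], [0.192, 0.981, 0.0], [-0.001, 0.001, -1.0]]
wrist_force: [-1.8, -0.4, 2.3]
gripper_width: 0.182
gripper_force: 30.0
```

Emit:
drive_tool([
  [0,0,0,-0.5,0,0,0],
  [0,0,0,0,0,0,0],
])

```text
time_s: 29.68
tcp_pos: [0.4783, 0.29, 0.1246]
ee_rot: [[-0.982, 0.191, 0.001], [0.191, 0.982, 0.001], [-0.001, 0.001, -1.0]]
wrist_force: [-2.7, -0.1, 5.1]
gripper_width: 0.182
gripper_force: 30.0
```

Emit:
drive_tool([
  [22,0,0,0,0,0,0],
  [26,0,0,0,0,0,0],
  [32,0,0,0,0,0,0],
  [45,0,0,0,0,0,0],
  [60,0,0,0,0,0,0],
])

```text
time_s: 30.1
tcp_pos: [0.4781, 0.2897, 0.1229]
ee_rot: [[-0.981, 0.192, 0.0], [0.192, 0.981, -0.0], [-0.0, -0.0, -1.0]]
wrist_force: [-0.7, 0.1, -0.5]
gripper_width: 0.39
gripper_force: 0.0
```

Emit:
drive_tool([
  [60,0,0,0,0,0,0],
  [60,0,0,0,0,0,0],
  [60,0,0,0,0,0,0],
  [60,0,0,0,0,0,0],
  [60,0,0,0,0,0,0],
])

```text
time_s: 30.52
tcp_pos: [0.478, 0.2897, 0.123]
ee_rot: [[-0.981, 0.192, 0.0], [0.192, 0.981, -0.0], [-0.0, -0.0, -1.0]]
wrist_force: [-0.7, -0.4, -0.3]
gripper_width: 0.592
gripper_force: 0.0
```

Emit:
drive_tool([
  [60,0,0,8,0,0,0],
  [60,0,0,15,0,0,0],
  [60,0,0,30,0,0,0],
  [60,0,0,35,0,0,0],
  [60,0,0,35,0,0,0],
])

```text
time_s: 30.93
tcp_pos: [0.4777, 0.2893, 0.2477]
ee_rot: [[-0.981, 0.192, -0.0], [0.192, 0.981, -0.001], [0.0, -0.001, -1.0]]
wrist_force: [0.4, 0.9, -0.0]
gripper_width: 0.605
gripper_force: 0.0
```

Emit:
drive_tool([
  [60,-5,-35,0,0,0,0],
  [60,-5,-35,0,0,0,0],
  [60,-5,-35,0,0,0,0],
  [60,-5,-35,0,0,0,0],
  [60,-5,-35,0,0,0,0],
])

```text
time_s: 31.35
tcp_pos: [0.4524, 0.1132, 0.2469]
ee_rot: [[-0.982, 0.191, 0.001], [0.191, 0.982, 0.001], [-0.001, 0.001, -1.0]]
wrist_force: [1.2, -0.2, -0.3]
gripper_width: 0.6
gripper_force: 0.0
```

Emit:
drive_tool([
  [60,-5,-40,0,0,0,0],
  [60,-5,-40,0,0,0,0],
  [60,-5,-40,0,0,0,0],
  [60,-5,-40,0,0,0,0],
  [60,-5,-40,0,0,0,0],
])

```text
time_s: 31.77
tcp_pos: [0.4273, -0.087, 0.2471]
ee_rot: [[-0.982, 0.191, 0.002], [0.191, 0.982, 0.0], [-0.002, 0.0, -1.0]]
wrist_force: [0.8, 0.2, 0.3]
gripper_width: 0.599
gripper_force: 0.0
```

Emit:
drive_tool([
  [60,-5,-40,0,0,0,0],
  [60,-5,-40,0,0,0,0],
  [60,-5,-40,0,0,0,0],
  [60,0,0,0,0,0,0],
  [60,0,0,0,0,0,0],
])

```text
time_s: 32.18
tcp_pos: [0.4123, -0.2072, 0.2464]
ee_rot: [[-0.98, 0.197, 0.0], [0.197, 0.98, -0.0], [-0.0, 0.0, -1.0]]
wrist_force: [-0.1, 0.6, -0.2]
gripper_width: 0.601
gripper_force: 0.0
```

```bash
python3 st.py; python3 -c "
from h import *
for n in('side','top'):
    c,P=look(n,dict(a=(.609,.035,.045,.118,.135),b=(.554,-.083,.045,.118,.135),c=(.4365,-.028,.045,.118,.135),d=(.4915,.09,.045,.118,.135),bar=(.4775,.289,.06,.1,.15),bat=(.4775,.289,.09,.008,.017)))
    cv2.imwrite('pics/f_%s.png'%n,c['frame'][:,:,::-1])
"
```

```text
t 32.18 p [ 412.3 -207.2  246.4] key -11.400000000000006 F [-0.1  0.6 -0.2] M [ 0.03 -0.08 -0.  ] j6 -95
side a 124 (610.8, 34.5, 60.8, 9.7, -24.7) 155.5 [0.118 0.128 0.134]
side b 131 (555.2, -83.4, 60.3, 11.0, -24.4) 155.1 [0.119 0.128 0.133]
side c 152 (437.5, -27.3, 58.4, 9.4, -24.9) 154.6 [0.119 0.128 0.134]
side d 150 (493.3, 89.9, 60.8, 10.0, -26.8) 155.4 [0.118 0.128 0.134]
side bar 666 (478.1, 289.9, 90.6, 17.5, -10.7) 169.5 [0.114 0.137 0.141]
side bat 3153 (476.4, 291.5, 148.6, 144.7, 36.7) -157.5 [0.01  0.013 0.016]
top a 71 (609.1, 34.1, 59.6, 7.5, -25.2) 154.7 [0.12  0.127 0.134]
top b 72 (554.0, -83.4, 58.9, 8.2, -25.8) 154.7 [0.122 0.127 0.132]
top c 0
top d 73 (491.9, 88.0, 58.1, 9.1, -22.0) 158.0 [0.119 0.127 0.132]
top bar 280 (476.5, 289.0, 87.2, 17.8, -11.4) 168.1 [0.112 0.135 0.141]
top bat 1370 (475.7, 288.1, 147.3, 144.5, 88.8) -136.2 [0.008 0.011 0.016]
```

View pics/f_side.png

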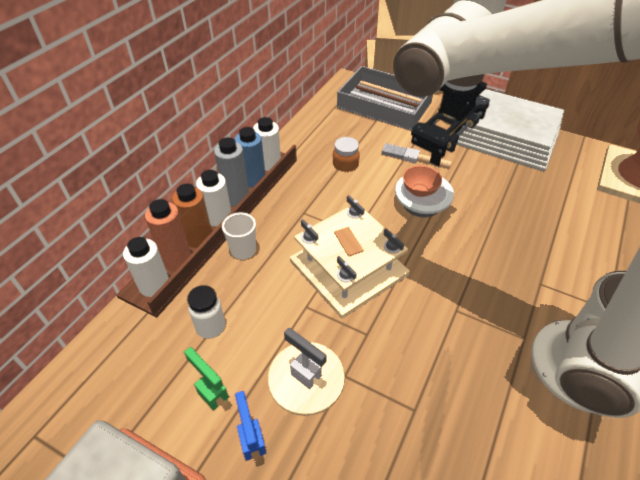

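View pics/f_top.png

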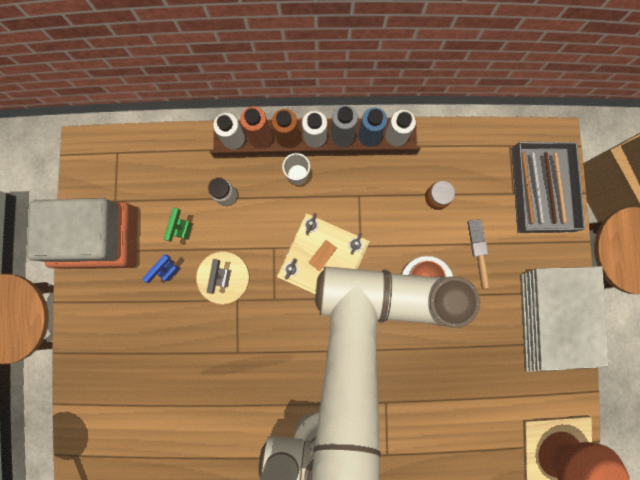

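In the side view, all four blades are parallel, each within about 1° of -25°: (311,231), (355,208), (394,240) and (346,268). The key stands upright near the middle of the bat at (304,360), the bystanders are unmoved and the arm is clear. Handing in.

```bash
python3 -c "
from station import finish_job
print(finish_job())"
```

```text
the job is handed in; nothing more can be done
None
```

The job is handed in: both slack nuts went to about halfway first, then all four were turned home against their stops in cross order, and the key stands upright near the middle of the bat; one top-camera reading put one nut about 3° short, but its stop torque and the side view say it is home.

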